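# Load a drying cartridge under the overhanging head of its dock

### The arm

A 6-joint arm with a two-finger parallel gripper is mounted at the origin on a cart in front of the work surface, level with it; the furniture and walls round the work are solid. World frame = base frame: x ahead of the robot, y to its left, z up, the work surface at z = 0. Lengths are in m, angles in rad, forces in N, time in s.
With the tool pointing down it reaches from about 0.325 to 0.9 m from the base axis. Payload 6.1 kg.
Tool frame: the origin (TCP) lies midway between the tips of the shut fingers; the grasp point (between the pads) lies 19 mm behind it; z points along the fingers, y is the line along which they close (so a half turn about z gives the same grasp; the last joint's range is limited). The gripper opens to 85 mm and grips with 20 to 120 N. Pads are 22 mm wide; open, the fingers measure 114 mm over their backs; the gripper's body (76 mm by 85 mm) begins 54 mm behind the grasp point. The pads swing forward as they close: fully open they stand 13 mm farther back than shut.
Start: joints at [-1.428, 0.22, 1.526, -0, 1.395, -0.126], TCP at [0.166, -0.603, 0.231] pointing down, gripper open.
Joint ranges: [-2.98, 2.98], [-0.91, 2.08], [0.09, 2.57], [-1.24, 4.39], [0.2, 2.65], [-2.68, 2.68]. Speed limits (rad/s): [2.57, 2.57, 3.01, 3.14, 3.14, 3.14].

### API

Orientations are given as [roll, pitch, yaw] about the fixed x, y, z axes, in that order (R = Rz(yaw) Ry(pitch) Rx(roll)).
In Python, from plant import manip, imaging gives the robot as it stands (manip), with the cameras (imaging). Calls block until the motion is done:
- manip.movep(position, orientation): joint-space move of the TCP to a pose.
- manip.move_l(position, feed=0.15, rotation=None, max_force=None): straight line of the TCP; rotation=None keeps the orientation; feed is the mean speed in m/s. With max_force (N) it stops when the force on the tool has changed by that much, and returns True; else False.
- manip.set_joints(angles): joint-space move.
- manip.gripper_to(opening, f_grip=None): finger opening in m; f_grip is the grip in N (None keeps the last); returns when the fingers have stopped.
- manip.hold(seconds).
- manip.inverse_kinematics(position, orientation): joint angles nearest the present ones, or None.
- manip.observe(): the state.
- imaging.get_image(name): name is "scene" or "top"; returns (picture, depth): 400x640x3 uint8, red, green, blue; 400x640 float32, m along the optical axis (not along the pixel's ray), 0 where there is no reading.
- imaging.get_calibration(name): a dict with "intrinsics" (3x3 intrinsics, pixels), "world_from_camera" (4x4, takes a point from camera to world coordinates). Camera axes: x right, y down, z forward; pixel columns grow to the right and rows downward; lengths in m; the calibration is good to about 2 mm. A picture is of the moment at which its call begins. get_calibration takes no time and is no camera call.
A pose or a line that the arm cannot do raises manip.Unreachable and nothing moves.
- manip.job_done(): hands the job in; it is judged then, once.
The state is a dict: "time_s": time; "q": joint angles; "joint_velocities": joint speeds; "joint_torque": joint torques, N m; "eef_pos": TCP position; "tcp_rot": TCP orientation; "ft_force": force on the tool from outside, world axes, zero at the start; "torque": the same for the moment, N m; "opening": finger opening in m; "grasp_force": force on a finger pad.
Only numpy, scipy, OpenCV 4.12 (cv2) and the standard library are available. Lean on these libraries where they do the work, as an engineer would, in place of code of your own. Each camera call takes 0.05 s, during which the arm holds its last target. There are 200 camera calls.

### The job

Take the blue drying cartridge with the orange handle out of its grey parking cradle and load it into the white purge-air dock. The head overhangs the well, so lean the cartridge, lead its foot into the well from the open front at a tilt and straighten it under the head; the well block may be bolted up to 10 mm left or right of the middle of its base plate, so find it by touch or by eye. Leave the cartridge fully home on the well floor, upright, with its handle at the open front, and let go; do not ram it against the dock, and leave the other things on the bench where they are.

Things in the scene. Friction and masses are not known exactly. Their poses are not given: they have to be found in the camera images.
- cartridge: drying cartridge: rigid cylinder 30 mm in diameter, 150 mm tall, blue with black end caps, 0.12 to 0.24 kg, loose; starts upright in the cradle. Origin: centre of its flat foot; z up its axis; x points away from the handle. Near its top a black arm (x -12 to -48 mm, z 135 to 147) carries the orange grip block on its -x side
- handle (a point): grip point in the orange block: x -60, y 0, z 132 mm in the cartridge's frame. The block is 32 mm long along x (-76 to -44), 14 mm thick along y, z 110 to 148 mm above the foot, so this point is 16 mm below its top; fingers close along the cartridge's y
- cradle: the parking cradle, a grey fixed block 76 x 76 x 26 mm with a 36 mm bore 20 mm deep, in which the cartridge stands with its foot 6 mm above the bench. Origin: centre of the underside
- dock: purge-air dock, fixed. Origin: on the bench, in the middle of the base plate; z up; open front faces its own -x. A white column (x 42 to 80 mm, y -35 to +35, 186 mm high) carries the grey head that overhangs the well. On the plate (124 mm wide) is bolted fast the white well block, x -41 to +41, 84 mm wide along y, 46 mm high; its middle is at dock x 0 and at an unknown dock y from -10 to +10 mm
- bottle_amber: bystander: amber bottle with a black cap, 62 mm in diameter, 121 mm tall; origin under its centre
- beaker: bystander: small clear beaker, 57 mm in diameter, 70 mm tall; origin under its centre
- calculator: bystander: black calculator, 118 x 68 x 16 mm, lying flat; origin under its centre
- marker: bystander: white marker pen with a black cap, 135 mm long, lying on the bench; origin under its centre
- vial: bystander: vial with a red cap, 27 mm in diameter, 60 mm tall; origin under its centre
- head (a point): middle of the lower front edge of the overhanging head: at dock x -6, y 0, z 166 mm. The head spans dock x -6 to +80 mm, y -32 to +32 mm, z 166 to 186 mm; the standing cartridge has 10 mm of air under it. It does not shift with the well block
- nominal_well (a point): dock x 0, y 0, 6 mm above the bench: height of the well's floor; the well's axis is in the middle of its block, so off this point along dock y by the unknown shift. The well: 38 mm wide, 40 mm deep. Leaning 13 degrees, top to the front, the cartridge clears the head and its foot's lowest edge can go 30 mm deep with 2 mm to spare; at 11 degrees 34, at 9 degrees 38 mm

How it is judged:
On the way:
1. the foot of the cartridge is inside the well while the cartridge leans (z of cartridge in the frame of dock below 0.036 m and horizontal distance between cartridge and nominal_well below 0.022 m and angle between cartridge's own z axis and vertical above 0.08 rad), for 0.1 s.
At the end, for the whole second after the job is handed in: The cartridge stands in the well on its floor (foot less than 3 mm above it, within 16 mm of the nominal well point), upright to within 0.05 rad (3 degrees), at rest and released, with the handle toward the open front (grip more than 35 mm in front of the dock's origin) (z of cartridge in the frame of nominal_well below 0.003 m and horizontal distance between cartridge and nominal_well below 0.016 m and angle between cartridge's own z axis and vertical below 0.05 rad and x of handle in the frame of dock below -0.035 m and linear speed of cartridge below 0.02 m/s); the robot touches nothing.
It fails at once if the cartridge is rammed against the dock (more than 60 N) (contact force between cartridge and dock above 60 N).
It fails at once if a bystander is moved more than 30 mm (distance of any of bottle_amber, beaker, calculator, marker, vial from where it was at the start of the episode above 0.03 m).
It also fails if it takes over 58 s, if anything falls off the work surface, if the arm or the gripper's body presses on something with over 40 N, if the wrist force passes 120 N, or if a joint passes its speed limit or range.

## Working session

There is one attempt and no reset: what is moved stays moved. The work goes in short steps, each a Python script; the robot and the scene stay as the last script left them, time stands still between calls to the robot, and variables do not carry over. Pictures are saved under pics/ and viewed, at most 10 in all, crops included, and the job is handed in when it is done.

```bash
ls; mkdir -p pics; python3 - <<'E'
from plant import manip, imaging
import cv2,numpy as np
for n in("scene","top"):
    im,d=imaging.get_image(n); cv2.imwrite(f"pics/{n}0.png",im[:,:,::-1]); np.savez(f"{n}0.npz",im=im,d=d)
    c=imaging.get_calibration(n); print(n,np.round(c["intrinsics"],1).tolist(),np.round(c["world_from_camera"],3).tolist(),(d>0).mean())
o=manip.observe(); print(o)
E
```

```text
pics
plant.py
scene [[420.5, 0.0, 317.4], [0.0, 420.5, 195.7], [0.0, 0.0, 1.0]] [[-0.487, -0.556, 0.674, -0.313], [-0.874, 0.312, -0.373, 0.52], [-0.003, -0.77, -0.638, 0.94], [0.0, 0.0, 0.0, 1.0]] 0.99595703125
top [[471.2, 0.0, 314.0], [0.0, 471.2, 200.9], [0.0, 0.0, 1.0]] [[0.014, -0.988, 0.151, 0.282], [-1.0, -0.016, -0.01, 0.066], [0.012, -0.15, -0.989, 1.826], [0.0, 0.0, 0.0, 1.0]] 0.9957578125
{'time_s': 0.1, 'q': array([-1.42810423e+00,  2.21155865e-01,  1.52750642e+00,  5.09061380e-06,
        1.39471635e+00, -1.26122317e-01]), 'joint_velocities': array([ 0.00016247, -0.00248031, -0.00208582,  0.00211145,  0.00115947,
        0.00058164]), 'joint_torque': array([ 1.24229595e-03, -4.98248470e+01, -3.90546298e+01, -2.89847685e-04,
        5.62098721e-03, -2.21320391e-05]), 'eef_pos': array([ 0.16589796, -0.60200556,  0.23029817]), 'tcp_rot': array([-3.13982149e+00, -2.29625538e-04,  2.68813317e-01]), 'ft_force': array([-0.95041768,  0.45198727,  0.17922374]), 'torque': array([ 0.03993434,  0.00799304, -0.0139493 ]), 'grasp_force': 0.0, 'opening': 0.08567252373271321}
```

View pics/scene0.png

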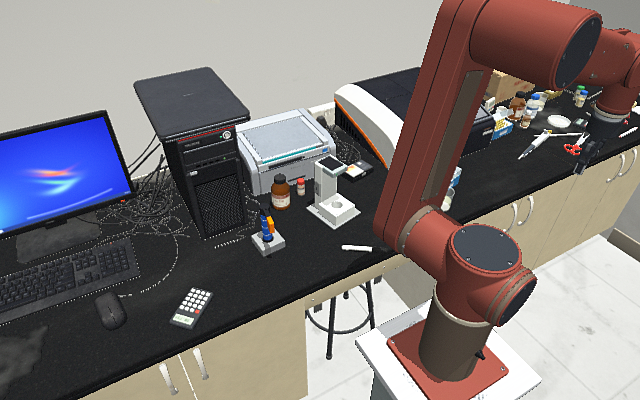

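View pics/top0.png

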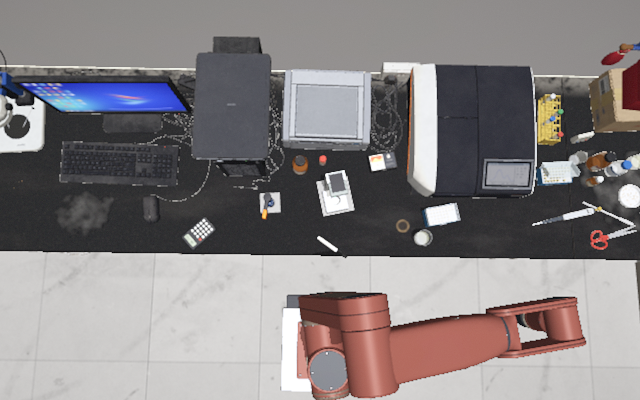

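The scene view shows the cradle and cartridge at about (268,240), the dock at (333,200), the bottle at (280,190), the vial at (300,186) and the marker at (357,248). In the top view the cradle is at (270,204), the orange handle at (265,213), the dock at (337,192) and the marker at (330,245). I'll zoom in on both and compute point clouds.

```bash
cat > h.py <<'E'
import numpy as np,cv2
from plant import manip, imaging
def load(n,k=0):
    f=np.load(f"{n}{k}.npz"); return f["im"],f["d"]
def cloud(n,d):
    c=imaging.get_calibration(n);K=c["intrinsics"];T=c["world_from_camera"]
    v,u=np.mgrid[:d.shape[0],:d.shape[1]]
    p=np.stack([(u-K[0,2])/K[0,0]*d,(v-K[1,2])/K[1,1]*d,d],-1)
    return p@T[:3,:3].T+T[:3,3]
E
python3 - <<'E'
from h import *
out=[]
for n,(u0,u1,v0,v1) in dict(scene=(240,370,140,260),top=(250,380,140,260)).items():
    im,d=load(n); P=cloud(n,d)
    cr=cv2.resize(im[v0:v1,u0:u1],None,fx=3,fy=3,interpolation=cv2.INTER_CUBIC); out.append(cr)
    hsv=cv2.cvtColor(im,cv2.COLOR_RGB2HSV)
    box=np.zeros(d.shape,bool);box[v0:v1,u0:u1]=1
    H,S,V=[hsv[...,i].astype(int) for i in range(3)]
    for nm,m in dict(orange=(H>8)&(H<22)&(S>180)&(V>150),blue=(H>100)&(H<125)&(S>120)&(V>60)).items():
        m=m&box; q=P[m]; vu=np.argwhere(m)
        print(n,nm,m.sum(),vu.mean(0)[::-1].round(1),np.median(q,0).round(4),q.min(0).round(3),q.max(0).round(3))
    q=P[box]; 
    print("bench z",np.median(q[abs(q[:,2])<.015,2]))
    for lo,hi in((.018,.034),(.038,.056),(.18,.20)):
        m=box&(P[...,2]>lo)&(P[...,2]<hi)&(S<60)&(V>70)
        num,lab,st,ce=cv2.connectedComponentsWithStats(m.astype(np.uint8))
        for i in range(1,num):
            if st[i,4]>15:
                q=P[lab==i]; print(n,lo,st[i,4],ce[i].round(0),q.mean(0).round(4),cv2.minAreaRect((q[:,:2]*1000).astype(np.float32)))
cv2.imwrite("pics/crop.png",np.hstack(out)[:,:,::-1])
E
```

```text
scene orange 63 [283.1 214.8] [0.4775 0.2262 0.1413] [ 0.472 -0.319  0.07 ] [0.798 0.233 0.155]
scene blue 158 [269.6 222.5] [0.5409 0.2239 0.076 ] [ 0.507 -0.114 -0.   ] [0.771 0.231 0.156]
bench z 0.0009085660435979026
scene 0.018 226 [358. 168.] [ 0.7167 -0.2232  0.0272] ((719.0711059570312, -218.82559204101562), (65.95362854003906, 102.07545471191406), 12.208198547363281)
scene 0.018 33 [309. 175.] [ 0.7692 -0.0445  0.0259] ((768.7384033203125, -41.67386245727539), (10.319881439208984, 41.6147575378418), 7.0363006591796875)
scene 0.018 28 [291. 181.] [0.7703 0.0264 0.025 ] ((772.032958984375, 26.406597137451172), (39.21651077270508, 10.704985618591309), 84.04562377929688)
scene 0.018 59 [261. 190.] [0.7748 0.1393 0.0259] ((772.9555053710938, 138.76904296875), (62.01044845581055, 12.317299842834473), 80.78500366210938)
scene 0.018 23 [300. 189.] [0.7107 0.0202 0.0256] ((710.2874755859375, 20.68701934814453), (25.097309112548828, 13.292247772216797), 57.32082748413086)
scene 0.018 55 [281. 204.] [0.6735 0.1119 0.0275] ((677.1746826171875, 112.33744812011719), (57.4784049987793, 23.
[... 2287 characters left out ...]
559326171875, 206.38995361328125), (77.73865509033203, 46.85186767578125), 1.192864179611206)
top 0.038 32 [323. 146.] [0.7697 0.0176 0.0472] ((769.329833984375, 16.662599563598633), (85.48827362060547, 4.338807582855225), 89.27536010742188)
top 0.038 24 [344. 147.] [ 0.7676 -0.0647  0.0447] ((766.9619750976562, -65.39216613769531), (63.493282318115234, 5.590264797210693), 87.75480651855469)
top 0.038 278 [334. 202.] [ 0.5508 -0.0266  0.0457] ((563.733154296875, -29.388042449951172), (86.6510238647461, 84.25970458984375), 12.380221366882324)
top 0.18 416 [336. 182.] [ 0.5995 -0.0285  0.1865] ((598.8038940429688, -27.937034606933594), (85.53092956542969, 69.82341003417969), 10.77407169342041)
```

View pics/crop.png

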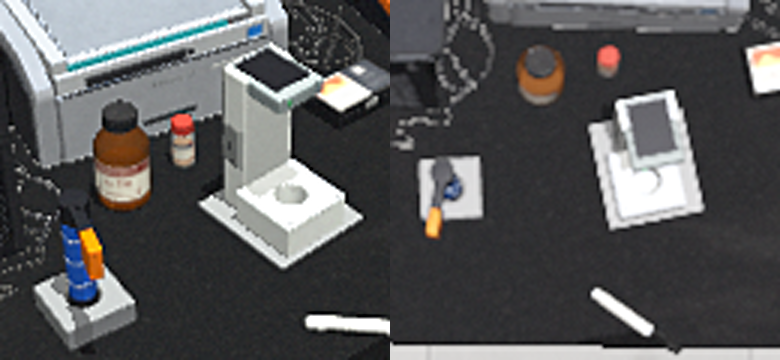

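The crop shows the open front of the dock facing the robot, with the well hole at crop (291,193) in the left half and fully visible to the scene camera. The handle points to the robot's left-front, at (433,222) in the right half. I'll refine the measurements by casting rays onto planes.

```bash
cat >> h.py <<'E'
def rays(n,z,shape=(400,640)):
    c=imaging.get_calibration(n);K=c["intrinsics"];T=c["world_from_camera"]
    v,u=np.mgrid[:shape[0],:shape[1]]
    r=np.stack([(u-K[0,2])/K[0,0],(v-K[1,2])/K[1,1],np.ones(shape)],-1)@T[:3,:3].T
    return T[:3,3]+r*((z-T[2,3])/r[...,2:])
def pixarea(R):
    a=np.gradient(R[...,:2],axis=0);b=np.gradient(R[...,:2],axis=1)
    return abs(a[...,0]*b[...,1]-a[...,1]*b[...,0])*1e6
def blobs(m,mn=10):
    num,lab,st,ce=cv2.connectedComponentsWithStats(m.astype(np.uint8),connectivity=4)
    return [lab==i for i in range(1,num) if st[i,4]>=mn]
E
python3 - <<'E'
from h import *
for n in("scene","top"):
    im,d=load(n);P=cloud(n,d)
    R=rays(n,.046);A=pixarea(R)
    near=np.linalg.norm(R[...,:2]-[.562,-.031],axis=-1)<.07
    face=near&(abs(P[...,2]-.046)<.003)
    b=max(blobs(face),key=np.sum)
    q=(R[b][:,:2]*1000).astype(np.float32)
    print(n,"face z",P[b][:,2].mean(),P[b][:,2].std(),"area",A[b].sum(),cv2.minAreaRect(q))
    cs,_=cv2.findContours(b.astype(np.uint8),cv2.RETR_EXTERNAL,cv2.CHAIN_APPROX_NONE)
    fill=np.zeros(d.shape,np.uint8);cv2.drawContours(fill,cs,-1,1,-1)
    for h in blobs((fill>0)&~b,5): print(" hole",A[h].sum(),(R[h][:,:2]*A[h][:,None]).sum(0)/A[h].sum())
    # head/column top
    R=rays(n,.186);A=pixarea(R)
    near=np.linalg.norm(R[...,:2]-[.599,-.029],axis=-1)<.08
    m=max(blobs(near&(abs(P[...,2]-.186)<.004)),key=np.sum);print(" headtop",A[m].sum(),P[m][:,2].mean(),R[m].mean(0),cv2.minAreaRect((R[m][:,:2]*1000).astype(np.float32)))
    # base plate: any z .002-.012
    near=np.linalg.norm(P[...,:2]-[.562,-.031],axis=-1)<.12
    hsv=cv2.cvtColor(im,cv2.COLOR_RGB2HSV)
    m=near&(P[...,2]<.012)&(P[...,2]>-.01)&(hsv[...,2]>110)&(hsv[...,1]<60)
    for m in blobs(m,10): q=P[m];print(" plate",m.sum(),q[:,2].mean(),q.mean(0),cv2.minAreaRect((q[:,:2]*1000).astype(np.float32)))
    # cartridge top
    near=np.linalg.norm(P[...,:2]-[.53,.22],axis=-1)<.12
    m=near&(P[...,2]>.13)
    q=P[m];w=q[:,:2]-q[:,:2].mean(0);U,S,V=np.linalg.svd(w,full_matrices=False)
    print(" cart",m.sum(),q.mean(0),q[:,2].max(),V[0],np.degrees(np.arctan2(V[0,1],V[0,0])),cv2.minAreaRect((q[:,:2]*1000).astype(np.float32)))
    H=hsv[...,0].astype(int)
    o=near&(H>5)&(H<24)&(hsv[...,1]>120)&(hsv[...,2]>90)&(P[...,2]>.1)
    q=P[o];print(" orange",o.sum(),np.c_[np.argwhere(o)[:, ::-1],(q*1000).round(0),im[o]].astype(int).tolist() if n=="top" else (q.mean(0),cv2.minAreaRect((q[:,:2]*1000).astype(np.float32))))
    R=rays(n,.026);A=pixarea(R)
    m=(np.linalg.norm(R[...,:2]-[.55,.216],axis=-1)<.07)&(abs(P[...,2]-.026)<.003)
    print(" cradle",A[m].sum(),cv2.minAreaRect((R[m][:,:2]*1000).astype(np.float32)))
E
```

```text
scene face z 0.04637467689682894 0.0014155658639418342 area 5812.1269846959885 ((564.2675170898438, -33.79974365234375), (91.9530029296875, 88.15400695800781), 13.098333358764648)
 hole 1031.2346098269916 [ 0.56010948 -0.03513659]
 headtop 5533.900356479692 0.18677299224399949 [ 0.59630676 -0.03163694  0.186     ] ((597.5213012695312, -31.048152923583984), (88.91465759277344, 70.9225082397461), 10.080578804016113)
 plate 304 0.006104740665493994 [ 0.56060896 -0.01011263  0.00610474] ((584.7220458984375, -35.734832763671875), (142.65872192382812, 126.51742553710938), 11.844386100769043)
 cart 635 [0.59593209 0.23342131 0.31402743] 0.41592125663267154 [-0.99092467 -0.13441834] -172.27501327039838 ((566.5225830078125, 215.89718627929688), (172.98097229003906, 89.71741485595703), 19.36461639404297)
 orange 94 (array([0.48486854, 0.22679333, 0.14330353]), ((489.8341979980469, 225.1165008544922), (13.299748420715332, 34.47894287109375), 81.1427001953125))
 cradle 3888.513057075347 ((549.3992309570312, 216.30697631835938), (80.14397430419922, 78.08663177490234), 3.352658271789551)
top face 
[... 2002 characters left out ...]
, 215, 483, 227, 154, 255, 215, 120], [265, 215, 483, 223, 158, 246, 191, 100], [266, 215, 487, 223, 122, 182, 99, 37], [262, 216, 480, 234, 155, 236, 180, 87], [263, 216, 480, 231, 155, 255, 214, 115], [264, 216, 480, 227, 154, 255, 219, 124], [265, 216, 481, 224, 147, 238, 188, 99], [262, 217, 476, 234, 155, 221, 155, 72], [263, 217, 476, 231, 155, 255, 196, 97], [264, 217, 477, 228, 146, 255, 211, 109], [265, 217, 477, 224, 146, 237, 181, 85], [263, 218, 475, 233, 129, 215, 130, 55], [264, 218, 475, 229, 132, 233, 160, 69], [265, 218, 475, 225, 134, 202, 136, 51]]
 cradle 1744.3376672902396 ((550.4037475585938, 220.40765380859375), (75.816162109375, 74.73992919921875), 4.1095757484436035)
```

Measured values:
- **Dock:** yaw is about 12.1°. The well axis is at about (0.561, -0.035), which puts the block about 4 mm to dock +y. The hole area and block height match the given sizes.
- **Handle:** centre is at about (0.490, 0.2265), 60 mm from the cradle centre as it should be. Cartridge yaw is about -10°.

Next is the grasp.

```bash
cat >> h.py <<'E'
YD=np.radians(12.1); W=np.array([.5612,-.0346,0])   # dock yaw, well axis on the bench (world)
G=np.array([-.060,0,.113])                          # TCP in the cartridge frame
def pose(F,deg,yaw=YD,W=W,G=G):
    """TCP pose for cartridge foot F (well-axis frame, mm) leaning deg top-to-front"""
    t=-np.radians(deg);c,s=np.cos(yaw),np.sin(yaw);Rz=np.array([[c,-s,0],[s,c,0],[0,0,1]])
    Ry=np.array([[np.cos(t),0,np.sin(t)],[0,1,0],[-np.sin(t),0,np.cos(t)]])
    return W+Rz@(np.array(F)/1000.+Ry@G),[np.pi,t,yaw]
def st(msg=""):
    o=manip.observe();print(msg,round(o["time_s"],2),"p",o["eef_pos"].round(4),"r",o["tcp_rot"].round(3),"F",o["ft_force"].round(1),"T",o["torque"].round(2),"op",round(o["opening"],4),"g",round(o["grasp_force"],1));return o
E
python3 - <<'E'
from h import *
yaw=np.radians(-10);r=[np.pi,0,yaw];g=[.490,.2265]
for F,a in(((-45,0,75),18),((1.5,0,56),18),((3,0,21),13),((0,0,6),0)):
    print(manip.inverse_kinematics(*pose(F,a)))
manip.movep([*g,.22],r); st()
manip.move_l([*g,.119],feed=.08,max_force=10); st("down")
manip.gripper_to(0.0,f_grip=110); st("grip")
E
```

```text
[-0.48984238 -0.46836903  2.30974241  0.22946004  1.06813601  0.78233489]
[-0.40823363 -0.30430714  2.23373025  0.22000861  0.96500903  0.84824276]
[-0.35414398 -0.17257356  2.16851799  0.14781714  0.95828257  0.93174636]
[-2.49963569e-01  4.57732471e-02  1.94125176e+00 -4.44089210e-16
  1.15456764e+00  1.10964792e+00]
 3.22 p [0.4903 0.2259 0.22  ] r [ 3.141 -0.    -0.175] F [-0.1 -0.7 -0.1] T [-0.02  0.03  0.06] op 0.0853 g 0.0
down 4.62 p [0.4905 0.2266 0.1197] r [-3.141e+00 -1.000e-03 -1.750e-01] F [-0.8 -0.3  0.7] T [-0.01 -0.08  0.08] op 0.0853 g 0.0
grip 5.28 p [0.4901 0.2267 0.1192] r [-3.141 -0.    -0.174] F [-0.6  1.   1.9] T [0.25 0.03 0.02] op 0.0129 g 107.2
```

```bash
python3 - <<'E'
from h import *
o=manip.observe();p=o["eef_pos"]
manip.move_l(p+[0,0,.09],feed=.12); st("lift")
P,r=pose((-45,0,90),18)
manip.move_l(P,feed=.12,rotation=r); manip.hold(.3); st("pre")
for n in("scene","top"):
    im,d=imaging.get_image(n);np.savez(f"{n}1.npz",im=im,d=d)
im=load("scene",1)[0][120:270,240:420];im2=load("top",1)[0][140:260,270:390]
cv2.imwrite("pics/c1.png",np.hstack([cv2.resize(im,(480,400),interpolation=2),cv2.resize(im2,(320,400)[:2],interpolation=2)])[:,:,::-1])
E
```

```text
lift 6.18 p [0.4895 0.2265 0.2082] r [ 3.141e+00  2.000e-03 -1.750e-01] F [-0.7  0.2 -2.4] T [0.01 0.09 0.02] op 0.0127 g 107.0
pre 9.12 p [ 0.4273 -0.0631  0.1789] r [-3.142 -0.314  0.212] F [-0.4 -0.3 -3.1] T [-0.04  0.35  0.01] op 0.0127 g 107.0
```

View pics/c1.png

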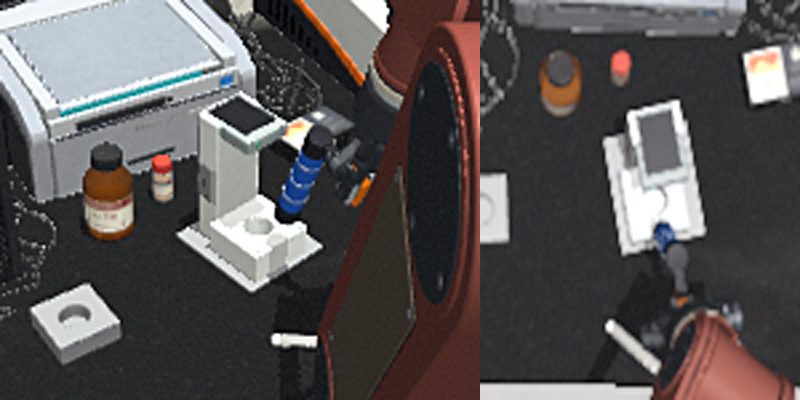

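The cartridge is held leaning in front of the dock, with its foot over the front of the well block (scene crop (288,215)). I'll check its axis in the hand against the cloud and refit the well hole.

```bash
python3 - <<'E'
from h import *
from scipy.optimize import least_squares
from scipy.spatial.transform import Rotation as Ro
o=manip.observe();Rt=Ro.from_euler("xyz",o["tcp_rot"]).as_matrix()@np.diag([1,-1,-1])
foot=o["eef_pos"]-Rt@G;print("foot pred",foot)
for n in("scene","top"):
    im,d=load(n,1);P=cloud(n,d);h=cv2.cvtColor(im,cv2.COLOR_RGB2HSV).astype(int)
    m=(h[...,0]>100)&(h[...,0]<128)&(h[...,1]>120)&(h[...,2]>50)
    q=(P-foot)@Rt*1000
    m&=(np.hypot(q[...,0],q[...,1])<30)&(q[...,2]>10)&(q[...,2]<140)
    q=q[m];f=lambda v:np.hypot(q[:,0]-v[0]-v[2]*(q[:,2]-75),q[:,1]-v[1]-v[3]*(q[:,2]-75))-15
    s=least_squares(f,[0,0,0,0],loss="soft_l1");print(n,m.sum(),s.x.round(3),"rms",np.std(s.fun).round(2),q[:,2].min(),q[:,2].max())
E
```

```text
foot pred [ 0.51723348 -0.04392321  0.0900054 ]
scene 178 [ 2.072 -2.363 -0.003  0.007] rms 1.38 21.042074811226122 125.50290718870052
top 22 [ 1.071  3.947  0.013 -0.   ] rms 0.61 30.98012874714502 133.66259055176562
```

```bash
cat >> h.py <<'E'
OFF=np.array([-1.5,1.0,0.])
def go(F,deg,feed=.04,mf=None):
    P,r=pose(np.array(F)+OFF,deg);return manip.move_l(P,feed=feed,rotation=r,max_force=mf)
def where():
    """foot in the well frame (mm), less OFF, and lean in degrees"""
    from scipy.spatial.transform import Rotation as Ro
    o=manip.observe();R=Ro.from_euler("xyz",o["tcp_rot"]).as_matrix()@np.diag([1,-1,-1])
    F=o["eef_pos"]-R@G-W;c,s=np.cos(YD),np.sin(YD)
    return (np.array([c*F[0]+s*F[1],-s*F[0]+c*F[1],F[2]])*1000-OFF).round(2),round(np.degrees(np.arctan2(-R[2,0],R[2,2])),2)
E
python3 - <<'E'
from h import *
print(go((1.5,0,62),18,.08,8),where());st()
print(go((1.5,0,40.6),18,.02,5),where());st()
E
```

```text
False (array([ 1.34,  0.09, 61.95]), np.float64(-17.98))
 10.03 p [ 0.4709 -0.0529  0.1509] r [-3.141 -0.314  0.211] F [ 0.6  0.1 -2. ] T [-0.1   0.35  0.03] op 0.0128 g 107.0
False (array([ 1.66, -0.09, 40.82]), np.float64(-18.02))
 11.25 p [ 0.4712 -0.053   0.1297] r [ 3.141 -0.314  0.211] F [-0.1 -0.3 -1.6] T [-0.1   0.34 -0.05] op 0.0125 g 107.1
```

The foot is 10 mm into the well with no contact. I'll probe for the walls by touch.

```bash
python3 - <<'E'
from h import *
B=np.array([1.5,0,40.6])
for dx,dy in((0,7),(0,-7),(-7,0),(7,0)):
    hit=go(B+[dx,dy,0],18,.012,3);w=where();print((dx,dy),hit,w[0],manip.observe()["ft_force"].round(1));go(B,18,.03)
st()
E
```

```text
(0, 7) True [ 1.51  3.3  40.53] [ 0.8 -1.7  0.7]
(0, -7) True [ 0.91 -5.08 39.71] [ 2.1  2.6 -0.5]
(-7, 0) True [-1.05 -0.18 40.7 ] [1.2 0.1 0.7]
(7, 0) True [ 5.92  0.43 39.35] [ 0.3  0.7 -1.7]
 14.28 p [ 0.4707 -0.0529  0.1293] r [-3.141 -0.314  0.211] F [ 0.3  0.1 -1. ] T [-0.08  0.34  0.05] op 0.0128 g 107.5
```

```bash
sed -i 's/^OFF=.*/OFF=np.array([-.7,.1,0.])/' h.py; python3 - <<'E'
from h import *
for F,a in(((2.5,0,33),15),((3.2,0,24),13.5),((3.2,0,21),12.5),((3.2,0,16),11),((3.1,0,12),9)):
    h=go(F,a,.02,7);o=manip.observe();print(h,where(),o["ft_force"].round(1),o["torque"].round(2))
    if h: break
E
```

```text
False (array([ 2.56,  0.33, 32.74]), np.float64(-14.97)) [-0.8 -1.2 -2.8] [-0.05  0.29  0.03]
False (array([ 3.15,  0.15, 23.78]), np.float64(-13.48)) [ 0.7 -0.  -1.7] [-0.08  0.23  0.  ]
False (array([3.440e+00, 1.000e-02, 2.108e+01]), np.float64(-12.5)) [-0.1 -0.7 -2.8] [-0.07  0.33 -0.04]
False (array([ 3.36,  0.14, 15.84]), np.float64(-10.98)) [ 0.2 -0.3 -1.6] [-0.04  0.22 -0.02]
False (array([ 3.34,  0.13, 11.98]), np.float64(-9.0)) [-0.3  0.1 -1.1] [-0.    0.19 -0.03]
```

```bash
python3 - <<'E'
from h import *
for F,a,mf in(((2.6,0,10),6,7),((1.8,0,8.5),3,7),((.8,0,7.8),0,7),((.8,0,3),0,5)):
    h=go(F,a,.02,mf);o=manip.observe();print(h,where(),o["ft_force"].round(1),o["torque"].round(2))
    if h: break
st()
for n in("scene",):
    im,d=imaging.get_image(n);np.savez(f"{n}2.npz",im=im,d=d)
cv2.imwrite("pics/c2.png",cv2.resize(im[120:270,240:420],(720,600),interpolation=2)[:,:,::-1])
E
```

```text
False (array([2.73, 0.17, 9.93]), np.float64(-6.01)) [ 0.1 -0.1 -1.8] [-0.05  0.23 -0.03]
False (array([1.91, 0.13, 8.39]), np.float64(-3.01)) [-0.7 -0.3 -1.9] [-0.    0.14 -0.04]
False (array([0.83, 0.13, 7.64]), np.float64(-0.01)) [-0.4  0.9 -1.2] [-0.02  0.07  0.01]
True (array([ 0.57, -0.11,  6.22]), np.float64(0.0)) [-0.7 -0.2  3.3] [-0.04  0.09  0.03]
 17.73 p [ 0.5024 -0.0472  0.1192] r [3.141 0.    0.211] F [-0.7 -0.2  3.3] T [-0.04  0.09  0.03] op 0.0127 g 108.4
```

View pics/c2.png

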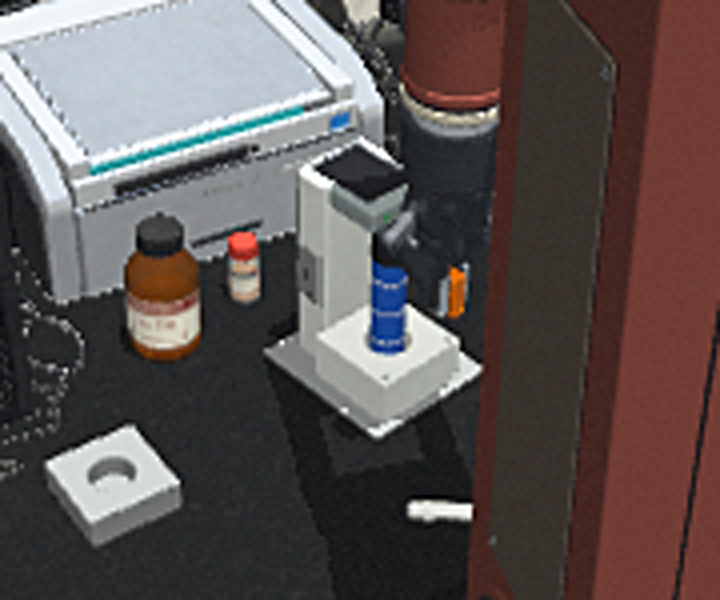

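The cartridge stands upright in the well under the head (crop (388,310)), with floor contact at the expected height of 6.2 mm. I'll release, retract and check.

```bash
python3 - <<'E'
from h import *
manip.gripper_to(.05);st("open")
p=manip.observe()["eef_pos"]
manip.move_l(p+[0,0,.06],feed=.06);manip.move_l(p+[-.08,.0,.14],feed=.1)
manip.movep([.42,-.30,.30],[np.pi,0,0]);st("away")
im,d=imaging.get_image("scene");np.savez("scene3.npz",im=im,d=d)
it,d2=imaging.get_image("top")
cv2.imwrite("pics/c3.png",np.hstack([cv2.resize(im[120:270,240:420],(480,400),interpolation=2),cv2.resize(it[140:260,270:390],(320,400),interpolation=2)])[:,:,::-1])
P=cloud("scene",d);h=cv2.cvtColor(im,cv2.COLOR_RGB2HSV).astype(int)
from scipy.optimize import least_squares
m=(h[...,0]>100)&(h[...,0]<128)&(h[...,1]>120)&(h[...,2]>50)&(np.linalg.norm(P[...,:2]-W[:2],axis=-1)<.04)
q=(P[m]-W)*1000
s=least_squares(lambda v:np.hypot(q[:,0]-v[0]-v[2]*(q[:,2]-90),q[:,1]-v[1]-v[3]*(q[:,2]-90))-15,[0]*4,loss="soft_l1");print(m.sum(),s.x.round(3))
E
```

```text
open 18.22 p [ 0.5016 -0.0468  0.118 ] r [-3.141e+00  2.000e-03  2.110e-01] F [ 0.4 -0.3  0.2] T [-0.03 -0.    0.  ] op 0.0499 g 0.0
away 21.66 p [ 0.4201 -0.299   0.2994] r [-3.14e+00  1.00e-03  1.00e-03] F [ 0.3 -0.6  0.2] T [-0.01  0.02 -0.  ] op 0.0499 g 0.0
157 [ 2.345 -1.459 -0.006  0.005]
```

View pics/c3.png

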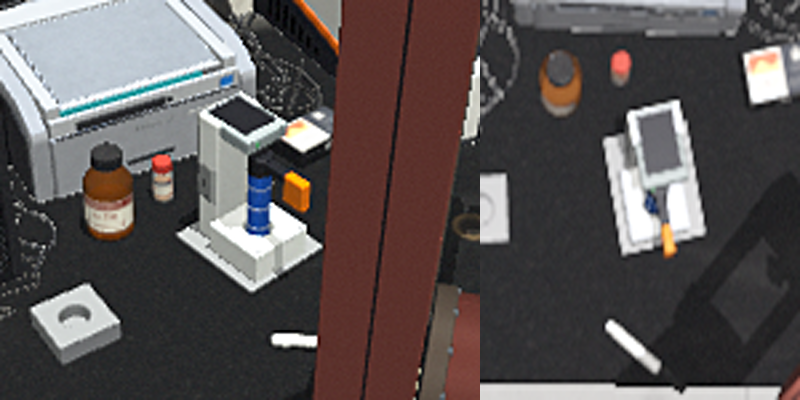

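The cartridge is upright (tilt under 0.01 rad) in the well at crop (258,205). The handle is at the open front (297,190), the arm is clear and the bystanders haven't moved.

```bash
python3 -c "
from plant import manip, imaging
print(manip.job_done())"
```

```text
the job is handed in; nothing more can be done
None
```

The cartridge is loaded in the purge-air dock: upright on the well floor, handle at the open front, released with the arm clear, and the job handed in at about 22 s on the robot's clock (the hand-in returned no verdict).

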